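# Return a dapping punch to its own hole in the graded stand

### The arm

A 6-joint arm with a two-finger parallel gripper is mounted at the origin on the work surface. World frame = base frame: x ahead of the robot, y to its left, z up, the work surface at z = 0. Lengths are in m, angles in rad, forces in N, time in s.
With the tool pointing down it reaches from about 0.25 to 0.775 m from the base axis. Payload 4 kg.
Tool frame: the origin (TCP) lies midway between the tips of the shut fingers; the grasp point (between the pads) lies grip_point_offset behind it (grip_point_offset is the distance from the TCP to the grasp point, in m); z points along the fingers, x is the direction in which the jaws open and shut, and the axes are right-handed (so a half turn about z gives the same grasp; the last joint's range is limited). The gripper opens to 94 mm and grips with 3 to 60 N. Pads are 16 mm wide; open, the fingers measure 119 mm over their backs; the gripper's body (75 mm by 177 mm) begins 78 mm behind the grasp point.
Start: joints at [1.173, 0.087, 1.371, -0, 1.684, -0.103], TCP at [0.16, 0.526, 0.206] pointing down, gripper open.
Joint ranges: [-3.1, 3.1], [-0.76, 2.03], [0.27, 2.55], [-1.08, 4.22], [0.17, 2.65], [-2.57, 2.57]. Speed limits (rad/s): [2.79, 2.79, 3.14, 3.14, 3.14, 3.14].

### API

Orientations are given as a unit quaternion [w, x, y, z].
In Python, from bench import read_state, camera, camera_model, job_done, search_frame, grip_point_offset gives the robot as it stands.
- The arm moves only by the tool jog_arm, never from a script. Its arguments are lists of equal length, an entry for each row: "translation": the shift along the world's x, y, z in m, a list of three; "turn": the turn, a rotation vector about the world's x, y, z in rad, a list of three; "gripper": the opening, from 0 (shut) to 1 (fully open). A call has 1 to 12 rows; each row shifts and turns the pose as measured when the row begins; what a row does not reach is not made up. A row lasts 1/10 s, in which the tool goes at most 50 mm and 8.59 degrees, less where a joint would pass 70% of its speed; a pose out of reach is approached as far as the arm can. A call is refused whole if a number of a shift passes 0.05 or a number of a turn 0.15, either way. A call with a gripper value outside its range is refused whole. The fingers move at their own pace and stop on an object; "grip_force" is the grip in N (left out, the last holds). Time passes only in rows, so rows that do not move let the fingers close. It gives the time, the measured TCP pose, the force and the opening at its end, in the units of the state.
- read_state(): the state, without advancing time (a new reading comes with each control period).
- camera(name): name is "scene" or "top" or "wrist"; returns (picture, depth): 400x640x3 uint8, red, green, blue; 400x640 float32, m along the optical axis (not along the pixel's ray), 0 where there is no reading.
- camera_model(name): a dict with "camera_matrix" (3x3 intrinsics, pixels), "R" (3x3) and "t" (3): a world point X has camera coordinates R X + t; the wrist camera has in their place "T_tool_cam" (4x4, takes a point from camera to tool coordinates, whose origin is the TCP and whose axes are the tool frame's). Camera axes: x right, y down, z forward; pixel columns grow to the right and rows downward; lengths in m; the calibration is good to about 2 mm. A picture is of the moment at which its call begins: read the wrist's pose just before it. camera_model takes no time and is no camera call.
- job_done(): hands the job in, once; it reports no verdict.
Trained networks look in the newest picture that a camera, given by its name, has taken for a name from the list of things; names that differ only in an ending like _2 or _b are one class to them, and where a whole thing is asked for, a point or a joint stands for the part that bears it (a point fixed in the world has none). Each returns a list of dicts, best first, with "conf" (0 to 1); they miss things now and then, are a little off and sometimes report something else, mostly with a low value. They report only what shows in the picture. A call takes as long as a camera call. They do not tell look-alikes from the thing itself.
- search_frame(label, camera): "bbox" ([left, top, right, bottom] in pixels, round what is visible of it).
The state is a dict: "clock": time; "joints": joint angles; "dq": joint speeds; "tau": joint torques, N m; "ee_pos": TCP position; "orientation": TCP orientation; "wrist_force": force on the tool from outside, world axes, zero at the start; "torque": the same for the moment, N m; "grip_width": opening from 0.0 (shut) to 1.0 (fully open).
Only numpy, scipy, OpenCV 4.12 (cv2) and the standard library are available. Lean on these libraries where they do the work, as an engineer would, in place of code of your own. Each camera call takes 0.05 s, during which the arm holds its last target. There are 200 camera calls.

### The job

One dapping punch has been left standing on the steel bench block. Take it to the punch stand and put it foot first into the hole of the graded row that matches its shank (the tightest one it goes into), keeping hold of it until its foot is in the hole, feeling lightly for the hole and never pressing hard on the stand; leave it fully home, upright and let go. Leave the two punches on the wooden board, the hammer and the dish where they are.

Things in the scene. Friction and masses are not known exactly. Their poses are not given: they have to be found in the camera images.
- bench_block: Plain square steel bench block, 70 x 70 x 22 mm, fixed; origin at the centre of its underside, z up. Exactly one of the three punches stands on its top (22 mm above the bench), near its middle.
- stand: Punch stand, fixed: wooden frame, 78 (x) by 258 mm (y), end cheeks 40 mm high, holding a dark steel hole block 50 (x) by 200 mm (y), flat top 55 mm above the bench, its sides upright and bare above the 22 mm side rails. Origin at the centre of the frame's underside, z up, y along the row. The block is shorter than its frame and wedged fast up to 10 mm either way along y, a shift this pose does not show.
- stand_row (a point): Point on the frame's middle at the block's top, 55 mm above the bench; axes as the stand. Five blind round holes, the middle one at the middle of the block, in a row along y at x = 0, 36 mm apart, growing to +y: 12.5, 15.5, 18.5, 21.5, 24.5 mm wide, 28 mm deep, chamfer 1.5 mm; for shanks of 11, 14, 17, 20, 23 mm. From this point they lie at y = -72, -36, 0, 36, 72 mm, all shifted by the block's unseen shift (-10 to +10 mm).
- punch_small_mid (a point): Steel dapping punch standing upright on the bench block or the board, 95 mm tall, about 121 g. From the foot up: round shank 14 mm in diameter, 36 mm long, foot chamfer 1.5 mm; square body 14 x 14 mm up to 80 mm; ball end 17 mm wide. Its hole is 15.5 mm wide. This point is on its axis, 47.5 mm above the foot; z up, x and y square to the body's flats.
- punch_medium_mid (a point): Steel dapping punch standing upright on the bench block or the board, 95 mm tall, about 179 g. From the foot up: round shank 17 mm in diameter, 36 mm long, foot chamfer 1.5 mm; square body 17 x 17 mm up to 77 mm; ball end 20 mm wide. Its hole is 18.5 mm wide. This point is on its axis, 47.5 mm above the foot; z up, x and y square to the body's flats.
- punch_large_mid (a point): Steel dapping punch standing upright on the bench block or the board, 95 mm tall, about 247 g. From the foot up: round shank 20 mm in diameter, 36 mm long, foot chamfer 1.5 mm; square body 20 x 20 mm up to 74 mm; ball end 23 mm wide. Its hole is 21.5 mm wide. This point is on its axis, 47.5 mm above the foot; z up, x and y square to the body's flats.
- board: Flat wooden board, 130 mm (x) by 60 mm (y), 22 mm thick, fixed; origin at the centre of its underside. The other two punches stand on it, 70 mm apart; they stay there.
- hammer: Hammer, 220 mm long, lying on the bench beyond the work; a bystander. Origin on the bench under its middle.
- dish: White ceramic dish, 64 mm wide and 30 mm high, on the bench; a bystander. Origin at the centre of its underside.
Not all that is in view belongs to the job. What is shaped like the bench_block but purple or yellow is not meant.

How it is judged:
On the way, in this order (a step that is already met when the one before it is completed fails the run):
1. the punch from the bench block is lifted clear in the fingers (((contact force between the fingers and punch_small above 0.5 N and distance of punch_small_mid from where it was at the start of the episode above 0.02 m and height (world z) of punch_small_mid above 0.0795 m and distance of each of punch_medium_mid, punch_large_mid from where it was at the start of the episode below 0.015 m and horizontal distance between each of punch_medium_mid, punch_large_mid and bench_block above 0.05 m and angle between each of punch_medium_mid, punch_large_mid's own z axis and vertical below 0.1 rad) or (contact force between the fingers and punch_medium above 0.5 N and distance of punch_medium_mid from where it was at the start of the episode above 0.02 m and height (world z) of punch_medium_mid above 0.0795 m and distance of each of punch_small_mid, punch_large_mid from where it was at the start of the episode below 0.015 m and horizontal distance between each of punch_small_mid, punch_large_mid and bench_block above 0.05 m and angle between each of punch_small_mid, punch_large_mid's own z axis and vertical below 0.1 rad) or (contact force between the fingers and punch_large above 0.5 N and distance of punch_large_mid from where it was at the start of the episode above 0.02 m and height (world z) of punch_large_mid above 0.0795 m and distance of each of punch_small_mid, punch_medium_mid from where it was at the start of the episode below 0.015 m and horizontal distance between each of punch_small_mid, punch_medium_mid and bench_block above 0.05 m and angle between each of punch_small_mid, punch_medium_mid's own z axis and vertical below 0.1 rad))), for 0.1 s.
2. its foot is at least 3 mm inside the matching hole while the fingers still hold it (((contact force between the fingers and punch_small above 0.3 N and z of punch_small_mid in the frame of stand below 0.0995 m and y of punch_small_mid in the frame of stand between -0.0515 and -0.0205 m and x of punch_small_mid in the frame of stand between -0.005 and 0.005 m and angle between punch_small_mid's own z axis and vertical below 0.08 rad) or (contact force between the fingers and punch_medium above 0.3 N and z of punch_medium_mid in the frame of stand below 0.0995 m and y of punch_medium_mid in the frame of stand between -0.0155 and 0.0155 m and x of punch_medium_mid in the frame of stand between -0.005 and 0.005 m and angle between punch_medium_mid's own z axis and vertical below 0.08 rad) or (contact force between the fingers and punch_large above 0.3 N and z of punch_large_mid in the frame of stand below 0.0995 m and y of punch_large_mid in the frame of stand between 0.0205 and 0.0515 m and x of punch_large_mid in the frame of stand between -0.005 and 0.005 m and angle between punch_large_mid's own z axis and vertical below 0.08 rad))), for 0.05 s.
At the end, for the whole second after the job is handed in: The punch that stood on the bench block is in the hole that matches its shank, its foot within 2.5 mm of the hole's floor, upright within 0.08 rad, at rest and let go; the other two punches stand upright within 15 mm of where they were (((z of punch_small_mid in the frame of stand below 0.077 m and y of punch_small_mid in the frame of stand between -0.0515 and -0.0205 m and x of punch_small_mid in the frame of stand between -0.005 and 0.005 m and angle between punch_small_mid's own z axis and vertical below 0.08 rad and linear speed of punch_small below 0.02 m/s and contact force between the fingers and punch_small below 0.05 N and distance of each of punch_medium_mid, punch_large_mid from where it was at the start of the episode below 0.015 m and horizontal distance between each of punch_medium_mid, punch_large_mid and bench_block above 0.05 m and angle between each of punch_medium_mid, punch_large_mid's own z axis and vertical below 0.1 rad) or (z of punch_medium_mid in the frame of stand below 0.077 m and y of punch_medium_mid in the frame of stand between -0.0155 and 0.0155 m and x of punch_medium_mid in the frame of stand between -0.005 and 0.005 m and angle between punch_medium_mid's own z axis and vertical below 0.08 rad and linear speed of punch_medium below 0.02 m/s and contact force between the fingers and punch_medium below 0.05 N and distance of each of punch_small_mid, punch_large_mid from where it was at the start of the episode below 0.015 m and horizontal distance between each of punch_small_mid, punch_large_mid and bench_block above 0.05 m and angle between each of punch_small_mid, punch_large_mid's own z axis and vertical below 0.1 rad) or (z of punch_large_mid in the frame of stand below 0.077 m and y of punch_large_mid in the frame of stand between 0.0205 and 0.0515 m and x of punch_large_mid in the frame of stand between -0.005 and 0.005 m and angle between punch_large_mid's own z axis and vertical below 0.08 rad and linear speed of punch_large below 0.02 m/s and contact force between the fingers and punch_large below 0.05 N and distance of each of punch_small_mid, punch_medium_mid from where it was at the start of the episode below 0.015 m and horizontal distance between each of punch_small_mid, punch_medium_mid and bench_block above 0.05 m and angle between each of punch_small_mid, punch_medium_mid's own z axis and vertical below 0.1 rad))); the robot touches nothing.
It fails at once if a punch is pressed on the stand with more than 40 N (contact force between any of punch_small, punch_medium, punch_large and stand above 40 N).
It fails at once if the arm or fingers press on the stand with more than 40 N (contact force between any of the arm, the fingers and stand above 40 N).
It fails at once if the hammer or the dish is moved by more than 20 mm (distance of any of hammer, dish from where it was at the start of the episode above 0.02 m).
It also fails if it takes over 64 s, if anything falls off the work surface, if the arm or the gripper's body presses on something with over 40 N, if the wrist force passes 120 N, or if a joint passes its speed limit or range.

## Working session

There is one attempt and no reset: what is moved stays moved. The work goes in short steps, Python scripts to look and compute and a tool call to move; the robot and the scene stay as the last step left them, time stands still between calls to the robot, and variables do not carry over. Pictures are saved under pics/ and viewed, about 8 in all and at most 12, crops included, and the job is handed in when it is done.

Besides the shell and the picture viewer there is one more tool, called after "Request:" as name(argument=value, ...) on one line, values as JSON. jog_arm: Moves the arm, as the interface text tells. Its arguments: {"type":"object","properties":{"translation":{"type":"array"},"turn":{"type":"array"},"gripper":{"type":"array"},"grip_force":{"type":"number"}},"required":["translation","turn","gripper"]}

```bash
mkdir -p pics; cat > h.py <<'E'
import numpy as np, cv2
from bench import *
from scipy.spatial.transform import Rotation as Ro
def save(n,p): cv2.imwrite('pics/'+n,p[:,:,::-1])
def rot(q): return Ro.from_quat([q[1],q[2],q[3],q[0]]).as_matrix()
def cloud(name):
    s=read_state(); m=camera_model(name); p,d=camera(name)
    K=np.array(m['camera_matrix']); v,u=np.mgrid[:400,:640]
    c=np.stack([(u-K[0,2])/K[0,0]*d,(v-K[1,2])/K[1,1]*d,d],-1)
    if 'R' in m: w=(c-np.array(m['t']))@np.array(m['R'])
    else:
        T=np.array(m['T_tool_cam']); R=rot(s['orientation'])
        w=(c@T[:3,:3].T+T[:3,3])@R.T+np.array(s['ee_pos'])
    w[d==0]=np.nan
    return p,d,w
E
python3 - <<'E'
from h import *
print(grip_point_offset, read_state())
P=[]
for n in ['scene','top']:
    p,d,w=cloud(n); P.append(p); np.savez('c_'+n,p=p,d=d,w=w)
    for l in ['bench_block','stand','punch_small_mid','punch_medium_mid','punch_large_mid','board','dish','hammer']:
        print(n,l,[(np.round(x['bbox']).astype(int).tolist(),round(x['conf'],2)) for x in search_frame(l,n)[:4]])
    save(n+'0.png',p)
E
```

```text
0.0188 {'clock': 0.0, 'joints': array([ 1.17290988e+00,  8.79603233e-02,  1.37224270e+00, -2.01830948e-05,
        1.68362454e+00, -1.03070602e-01]), 'dq': array([ 9.29863272e-04, -8.83962577e-04, -1.75308358e-04,  6.09577310e-04,
       -4.28338585e-05,  7.57114887e-04]), 'tau': array([-1.06470001e-03, -3.40167832e+01, -3.02433085e+01,  7.18587893e-02,
        3.29359935e-02, -2.05075075e-04]), 'ee_pos': array([0.15958861, 0.52575536, 0.20430716]), 'orientation': array([ 5.78275991e-04,  8.03294526e-01,  5.95580940e-01, -9.56246779e-04]), 'wrist_force': array([-0.53993643,  0.13110968,  0.87372451]), 'torque': array([ 0.02634299,  0.05614508, -0.04138844]), 'grip_width': 1.0031501704271033}
scene bench_block [([246, 286, 291, 329], 0.95), ([268, 222, 315, 265], 0.87), ([273, 119, 312, 151], 0.87), ([326, 182, 363, 222], 0.63)]
scene stand [([183, 126, 277, 221], 0.87)]
scene punch_small_mid [([332, 135, 361, 158], 0.7), ([344, 164, 354, 197], 0.63)]
scene punch_medium_mid [([435, 202, 450, 236], 0.88)]
scene punch_large_mid [([416, 227, 431, 261], 0.6)]
scene board [([401, 216, 455, 282], 0.56)]
scene dish [([332, 135, 360, 156], 0.76)]
scene hammer [([283, 266, 383, 378], 0.67)]
top bench_block [([284, 204, 320, 245], 0.96), ([265, 94, 309, 128], 0.89), ([253, 278, 297, 324], 0.85), ([374, 247, 410, 284], 0.71)]
top stand [([349, 161, 464, 215], 0.67)]
top punch_small_mid [([290, 219, 301, 230], 0.63)]
top punch_medium_mid [([190, 231, 212, 244], 0.62)]
top punch_large_mid [([198, 196, 213, 212], 0.59)]
top board [([194, 193, 226, 254], 0.81)]
top dish [([316, 266, 349, 300], 0.81)]
top hammer [([221, 77, 259, 172], 0.73)]
```

```bash
python3 - <<'E'
from h import *
a=np.load('c_scene.npz');b=np.load('c_top.npz')
A=a['p'][100:390,170:470];B=b['p'][70:340,170:480]
A=cv2.resize(A,(400,387),interpolation=3);B=cv2.resize(B,(400,348),interpolation=3)
A=cv2.copyMakeBorder(A,0,0,0,0,0);B=cv2.copyMakeBorder(B,0,39,0,0,0)
save('v1.png',np.hstack([A,B]))
w=b['w']
for n,x in dict(block=(284,204,320,245),stand=(349,161,464,215),punch=(288,217,303,232),board=(190,190,226,254),dish=(316,266,349,300)).items():
    q=w[x[1]:x[3],x[0]:x[2]].reshape(-1,3); q=q[q[:,2]>0.012]
    print(n,np.round(q.min(0),3),np.round(q.max(0),3),np.round(np.median(q,0),3))
q=w.reshape(-1,3)
# heights map
for n,box in dict(block=(280,200,325,250),stand=(345,155,468,220)).items():
    q=w[box[1]:box[3],box[0]:box[2]].reshape(-1,3)
    lo,hi={'block':(.017,.027),'stand':(.05,.06)}[n]
    q=q[(q[:,2]>lo)&(q[:,2]<hi)]
    print(n,len(q),cv2.minAreaRect((q[:,:2]*1000).astype(np.float32)))
q=w[190:260,180:325].reshape(-1,3); q=q[q[:,2]>.06]
from scipy.cluster.hierarchy import fclusterdata
c=fclusterdata(q[:,:2],.015,'distance')
for i in set(c): k=q[c==i]; print(len(k),np.round(k.mean(0),3),np.round(np.ptp(k,0),3),k[:,2].max().round(3))
E
```

```text
block [0.458 0.034 0.013] [0.547 0.109 0.117] [0.499 0.076 0.021]
stand [ 0.533 -0.296  0.012] [ 0.652 -0.036  0.06 ] [ 0.587 -0.162  0.048]
punch [0.487 0.068 0.016] [0.519 0.1   0.117] [0.498 0.082 0.022]
board [0.433 0.242 0.012] [0.565 0.311 0.119] [0.497 0.27  0.022]
dish [ 0.355 -0.031  0.012] [0.412 0.03  0.036] [ 0.382 -0.003  0.023]
block 892 ((502.3946228027344, 77.11040496826172), (70.07283020019531, 69.67908477783203), 22.094228744506836)
stand 1785 ((592.7681884765625, -160.57101440429688), (200.593994140625, 52.047489166259766), 77.82215118408203)
68 [0.495 0.084 0.107] [0.014 0.016 0.052] 0.117
130 [0.465 0.273 0.1  ] [0.021 0.018 0.058] 0.119
156 [0.532 0.272 0.102] [0.024 0.024 0.058] 0.119
```

View pics/v1.png

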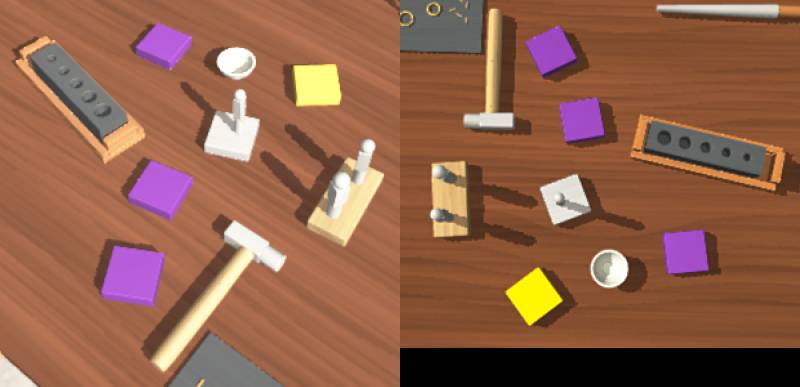

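Candidates in the top picture: a grey steel block at (302,225), purple ones at (289,110), (304,163) and (391,266), and a yellow one at (275,300). The grey one fits: it is plain steel with one punch standing on it. I'll move over it and confirm with a close view.

Request:
jog_arm(translation=[[0.03,-0.04,0.005],[0.03,-0.04,0.005],[0.03,-0.04,0.005],[0.03,-0.04,0.005],[0.03,-0.04,0.005],[0.03,-0.04,0.005],[0.03,-0.04,0.005],[0.03,-0.04,0.005],[0.03,-0.04,0.005],[0.03,-0.04,0.005],[0,0,0]], turn=[[0,0,0],[0,0,0],[0,0,0],[0,0,0],[0,0,0],[0,0,0],[0,0,0],[0,0,0],[0,0,0],[0,0,0],[0,0,0]], gripper=[1,1,1,1,1,1,1,1,1,1,1])

```text
clock: 2.0
ee_pos: [0.4575, 0.1219, 0.2553]
orientation: [0.002, 0.801, 0.598, 0.002]
wrist_force: [0.5, 0.4, 0.7]
grip_width: 1.001
```

```bash
python3 - <<'E'
from h import *
s=read_state(); print(s['clock'],s['ee_pos'],s['orientation'],s['joints'])
print(camera_model('wrist'))
p,d,w=cloud('wrist'); np.savez('c_w1',p=p,d=d,w=w); save('w1.png',p)
q=w.reshape(-1,3); q=q[(q[:,2]>.03)&(q[:,2]<.13)&(np.abs(q[:,0]-.5)<.06)&(np.abs(q[:,1]-.08)<.06)]
for z in np.arange(.03,.12,.01):
    k=q[(q[:,2]>z)&(q[:,2]<z+.01)]
    if len(k)>5: print(z.round(2),len(k),cv2.minAreaRect((k[:,:2]*1000).astype(np.float32)))
E
```

```text
2.0 [0.45746554 0.12189106 0.25531607] [0.00173954 0.80138682 0.59814051 0.00201764] [ 1.41393308e-01 -9.26804496e-02  1.45235371e+00 -1.14382643e-03
  1.77671024e+00 -1.14120631e+00]
{'camera_matrix': array([[340.80423662,   0.        , 320.19974441],
       [  0.        , 340.80423662, 203.70211586],
       [  0.        ,   0.        ,   1.        ]]), 'T_tool_cam': array([[ 9.99999979e-01,  1.11884089e-04,  1.73148790e-04,
         9.28588725e-04],
       [-1.55216945e-04,  9.61381938e-01,  2.75217631e-01,
        -8.18931433e-02],
       [-1.35669646e-04, -2.75217652e-01,  9.61381935e-01,
        -1.80065385e-01],
       [ 0.00000000e+00,  0.00000000e+00,  0.00000000e+00,
         1.00000000e+00]])}
0.03 27 ((492.7640075683594, 89.31004333496094), (13.694878578186035, 6.643458843231201), 64.99500274658203)
0.04 30 ((493.0279235839844, 89.97747039794922), (13.641904830932617, 5.852298736572266), 56.10541534423828)
0.05 20 ((493.0096435546875, 90.5722427368164), (14.070934295654297, 5.350893020629883), 54.16860580444336)
0.06 42 ((491.6028747558594, 90.1937255859375), (17.135587692260742, 8.477279663085938), 55.34402847290039)
0.07 49 ((492.020751953125, 90.44808959960938), (17.825393676757812, 8.275555610656738), 52.51929473876953)
0.08 52 ((492.77691650390625, 90.30684661865234), (18.461898803710938, 8.80662727355957), 53.014190673828125)
0.09 54 ((491.6475830078125, 90.24189758300781), (17.106138229370117, 8.854169845581055), 55.36051940917969)
0.1 44 ((492.9371643066406, 90.1888656616211), (18.347394943237305, 9.331061363220215), 50.116512298583984)
0.11 201 ((495.6370544433594, 87.7283706665039), (15.266518592834473, 15.131780624389648), 73.3215103149414)
```

View pics/w1.png

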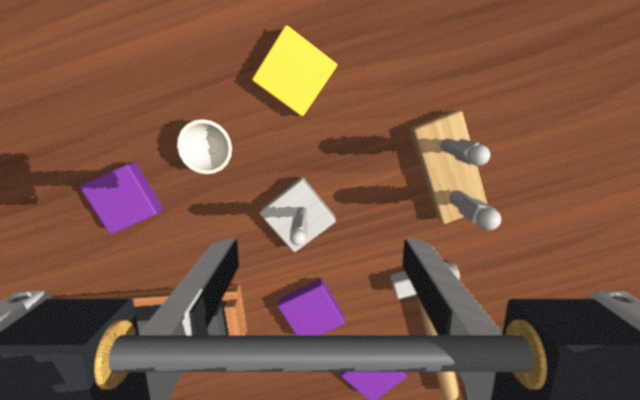

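Only the grey block carries a punch: block at (298,215), punch ball at (299,237). The other two punches stand on the board at right, (465,150) and (475,205), so the grey block is confirmed. I'll go lower for a closer view of the punch's size and yaw.

Request:
jog_arm(translation=[[-0.02,0.007,-0.038],[-0.02,0.007,-0.038],[-0.02,0.006,-0.038],[0,0,0],[0,0,0]], turn=[[0,0,0],[0,0,0],[0,0,0],[0,0,0],[0,0,0]], gripper=[1,1,1,1,1])

```text
clock: 2.55
ee_pos: [0.3897, 0.1478, 0.1371]
orientation: [-0.001, 0.799, 0.601, 0.002]
wrist_force: [1.3, -0.3, 1.1]
grip_width: 1.0
```

```bash
python3 - <<'E'
from h import *
from scipy.optimize import least_squares
s=read_state(); print(s['clock'],s['ee_pos'])
p,d,w=cloud('wrist'); np.savez('c_w2',p=p,d=d,w=w)
q=w.reshape(-1,3); q=q[(np.abs(q[:,0]-.5)<.06)&(np.abs(q[:,1]-.08)<.06)]
k=q[(q[:,2]>.018)&(q[:,2]<.026)]; print('block',len(k),k.mean(0),cv2.minAreaRect((k[:,:2]*1000).astype(np.float32)))
b=q[(q[:,2]>.063)&(q[:,2]<.099)]; sh=q[(q[:,2]>.03)&(q[:,2]<.054)]; ba=q[(q[:,2]>.106)&(q[:,2]<.125)]
print(len(b),len(sh),len(ba),ba.max(0))
f=lambda a:np.hypot(sh[:,0]-a[0],sh[:,1]-a[1])-a[2]
r=least_squares(f,[.497,.087,.007],loss='soft_l1',f_scale=.001);print('shank',r.x)
for h in (.007,.0085,.01):
  f=lambda a:np.hypot(sh[:,0]-a[0],sh[:,1]-a[1])-h
  r=least_squares(f,[.497,.087],loss='soft_l1',f_scale=.001);print('shank fixed',h,r.x,r.cost)
  best=[]
  for a0 in np.deg2rad(np.arange(0,90,15)):
    def g(a):
        c,s_=np.cos(a[2]),np.sin(a[2]);x=b[:,0]-a[0];y=b[:,1]-a[1]
        return np.maximum(abs(c*x+s_*y),abs(-s_*x+c*y))-h
    r=least_squares(g,[.497,.087,a0],loss='soft_l1',f_scale=.001);best.append((r.cost,r.x))
  m=min(best,key=lambda t:t[0]);print('body',h,m[0],m[1][:2],np.rad2deg(m[1][2])%90)
  f=lambda a:np.linalg.norm(ba-a,axis=1)-(h+.0015)
  r=least_squares(f,[.497,.087,.108],loss='soft_l1',f_scale=.001);print('ball',r.x,r.cost)
ys,xs=np.where((abs(w[:,:,0]-.5)<.06)&(abs(w[:,:,1]-.08)<.06)&(w[:,:,2]>.015))
c=p[max(0,ys.min()-10):ys.max()+10,xs.min()-10:xs.max()+10]; print(xs.min(),ys.min(),c.shape)
save('w2.png',cv2.resize(c,None,fx=4,fy=4,interpolation=2))
E
```

```text
2.55 [0.38967261 0.14780931 0.13711174]
block 2989 [0.49050104 0.08309337 0.02238504] ((502.1164855957031, 80.04612731933594), (70.63338470458984, 70.22172546386719), 21.784934997558594)
15 232 443 [0.50312592 0.09587689 0.11864274]
shank [0.49656634 0.08744999 0.00682189]
shank fixed 0.007 [0.49676216 0.08736875] 1.5891608085907922e-05
body 0.007 2.619091316323425e-07 [0.49593333 0.08733557] 5.030504986412399
ball [0.49669793 0.08737233 0.10907448] 5.8441252339880475e-05
shank fixed 0.0085 [0.4983719 0.0866963] 2.9289255401269063e-05
body 0.0085 2.6190913163647566e-07 [0.49457064 0.08570982] 5.0304673637196515
ball [0.49784116 0.08685298 0.10756512] 9.42263563687539e-05
shank fixed 0.01 [0.49990747 0.08605234] 4.6519226973085786e-05
body 0.01 2.6190913181640505e-07 [0.49320798 0.08408405] 5.030703470493416
ball [0.49890629 0.08638263 0.10617001] 0.00013898757083145993
237 277 (133, 115, 3)
```

View pics/w2.png

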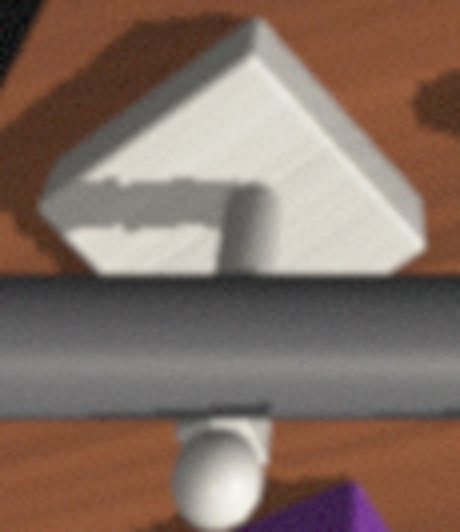

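Shank radius fits 6.8 mm, so this is the small punch (14 mm shank, 15.5 mm hole). The gripper bar hides the body here, so I'll take its yaw from the previous view.

```bash
python3 - <<'E'
from h import *
w=np.load('c_w1.npz')['w']; q=w.reshape(-1,3); q=q[(np.hypot(q[:,0]-.497,q[:,1]-.087)<.025)]
b=q[(q[:,2]>.063)&(q[:,2]<.099)];print(len(b))
from scipy.optimize import least_squares
h=.007
for a0 in range(0,90,10):
    def g(a):
        c,s_=np.cos(a[2]),np.sin(a[2]);x=b[:,0]-a[0];y=b[:,1]-a[1]
        return np.maximum(abs(c*x+s_*y),abs(-s_*x+c*y))-h
    r=least_squares(g,[.497,.087,np.deg2rad(a0)],loss='soft_l1',f_scale=.001);print(r.cost*1e6,r.x[:2].round(4),np.rad2deg(r.x[2])%90)
p=np.load('c_w1.npz')['p'][170:260,250:350]
save('w1c.png',cv2.resize(p,None,fx=6,fy=6,interpolation=2))
E
```

```text
176
3.151165466180525 [0.4965 0.0875] 5.227808178100402
3.1511654661804815 [0.4965 0.0875] 5.227807844581737
3.1511654661804824 [0.4965 0.0875] 5.227807886307059
3.1511654661805113 [0.4965 0.0875] 5.227807555029983
3.151165466181023 [0.4965 0.0875] 5.227806662446447
3.151165466180481 [0.4965 0.0875] 5.227807795915723
3.1511654661804807 [0.4965 0.0875] 5.2278077940384975
3.1511654661804807 [0.4965 0.0875] 5.227807794724171
3.1511654661804824 [0.4965 0.0875] 5.227807783193882
```

View pics/w1c.png

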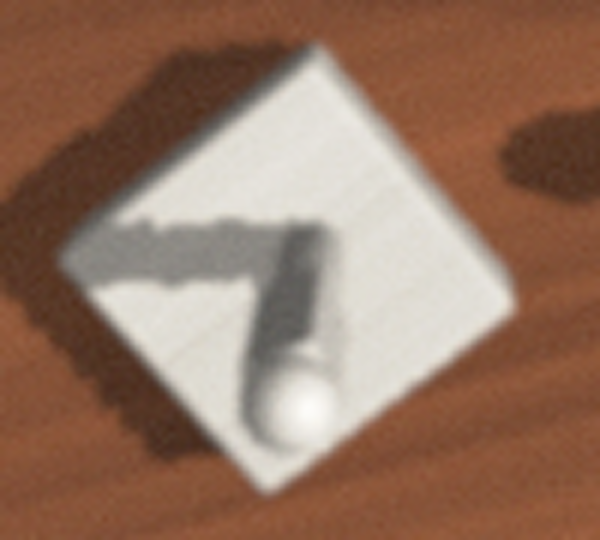

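Request:
jog_arm(translation=[[0.02,-0.01,0.005],[0.03,-0.016,0],[0.03,-0.018,0],[0.027,-0.016,0],[0,0,0],[0,0,0]], turn=[[0,0,0.124],[0,0,0.124],[0,0,0.124],[0,0,0],[0,0,0],[0,0,0]], gripper=[1,1,1,1,1,1])

```text
clock: 3.2
ee_pos: [0.5184, 0.088, 0.165]
orientation: [0.011, 0.667, 0.745, 0.016]
wrist_force: [-0.1, 0.2, -0.5]
grip_width: 1.0
```

```bash
cat > st.py <<'E'
from h import *
s=read_state(); R=rot(s['orientation'])
print(s['clock'],s['ee_pos'].round(4),'jaw',np.rad2deg(np.arctan2(R[1,0],R[0,0])).round(2),'toolz',R[:,2].round(4),'f',s['wrist_force'].round(2),'t',s['torque'].round(2),'w',(s['grip_width']*94).round(2),s['joints'].round(2))
# rotvec to get tool vertical
print('tiltfix',np.cross(R[:,2],[0,0,-1]).round(4))
E
python3 st.py
```

```text
Traceback (most recent call last):
  File "st.py", line 3, in <module>
    print(s['clock'],s['ee_pos'].round(4),'jaw',np.rad2deg(np.arctan2(R[1,0],R[0,0])).round(2),'toolz',R[:,2].round(4),'f',s['wrist_force'].round(2),'t',s['torque'].round(2),'w',(s['grip_width']*94).round(2),s['joints'].round(2))
                                                                                                                                                                                  ^^^^^^^^^^^^^^^^^^^^^^^^^^
AttributeError: 'float' object has no attribute 'round'
```

```bash
sed -i "s/(s\['grip_width'\]\*94).round(2)/round(s['grip_width']*94,2)/" st.py; python3 st.py
```

```text
3.2 [0.5184 0.088  0.165 ] jaw 96.27 toolz [ 0.0384  0.0098 -0.9992] f [-0.08  0.21 -0.53] t [0.09 0.05 0.  ] w 93.97 [ 0.06  0.01  1.53  0.01  1.56 -1.62]
tiltfix [-0.0098  0.0384  0.    ]
```

Request:
jog_arm(translation=[[-0.01,0,-0.01],[-0.011,-0.001,-0.01],[0,0,0],[0,0,0]], turn=[[-0.005,0.019,-0.01],[-0.005,0.019,-0.009],[0,0,0],[0,0,0]], gripper=[1,1,1,1])

```text
clock: 3.6
ee_pos: [0.496, 0.0888, 0.147]
orientation: [0.001, 0.674, 0.739, 0.001]
wrist_force: [0.0, 0.3, -0.5]
grip_width: 1.0
```

```bash
python3 st.py
```

```text
3.6 [0.496  0.0888 0.147 ] jaw 95.21 toolz [ 2.5e-03 -7.0e-04 -1.0e+00] f [ 0.01  0.33 -0.51] t [-0.   -0.02  0.01] w 93.96 [ 0.07  0.    1.58 -0.    1.56 -1.6 ]
tiltfix [0.0007 0.0025 0.    ]
```

Aligned. Descend slowly, leaving z to check before closing.

Request:
jog_arm(translation=[[0.001,-0.001,-0.02],[0,0,-0.02],[0,0,-0.02],[0,0,-0.015],[0,0,0],[0,0,0]], turn=[[0.001,0.002,0],[0,0,0],[0,0,0],[0,0,0],[0,0,0],[0,0,0]], gripper=[1,1,0.6,0.6,0.5,0.5])

```text
clock: 4.2
ee_pos: [0.495, 0.0897, 0.0711]
orientation: [0.001, 0.673, 0.74, 0.001]
wrist_force: [0.0, 0.5, 1.0]
grip_width: 0.701
```

```bash
python3 st.py
```

```text
4.2 [0.495  0.0897 0.0711] jaw 95.41 toolz [ 3.2e-03  8.0e-04 -1.0e+00] f [0.01 0.51 0.96] t [ 0.01 -0.01  0.01] w 65.89 [ 0.07  0.05  1.68  0.    1.41 -1.6 ]
tiltfix [-0.0008  0.0032  0.    ]
```

Request:
jog_arm(translation=[[0.002,-0.002,-0.008],[0,0,0],[0,0,0],[0,0,0],[0,0,0],[0,0,0],[0,0,0],[0,0,0],[0,0,0],[0,0,0]], turn=[[-0.001,0.003,0],[0,0,0],[0,0,0],[0,0,0],[0,0,0],[0,0,0],[0,0,0],[0,0,0],[0,0,0],[0,0,0]], gripper=[0.4,0.3,0.25,0.2,0.15,0.1,0.1,0.1,0.1,0.1], grip_force=20)

```text
clock: 5.2
ee_pos: [0.4995, 0.0878, 0.0662]
orientation: [0.003, 0.673, 0.74, 0.002]
wrist_force: [-0.3, 0.4, 0.0]
grip_width: 0.167
```

```bash
python3 st.py
```

```text
5.2 [0.4995 0.0878 0.0662] jaw 95.43 toolz [ 6.7e-03 -1.0e-04 -1.0e+00] f [-0.32  0.38  0.01] t [ 0.04 -0.02  0.  ] w 15.7 [ 0.06  0.06  1.68 -0.    1.39 -1.6 ]
tiltfix [0.0001 0.0067 0.    ]
```

Request:
jog_arm(translation=[[-0.003,0,-0.003],[0,0,0],[0,0,0],[0,0,0],[0,0,0]], turn=[[0,0.006,0],[0,0,0],[0,0,0],[0,0,0],[0,0,0]], gripper=[0.17,0.17,0,0,0], grip_force=20)

```text
clock: 5.7
ee_pos: [0.4987, 0.0879, 0.0661]
orientation: [0.002, 0.673, 0.74, 0.002]
wrist_force: [-0.6, -0.4, 1.5]
grip_width: 0.165
```

```bash
python3 st.py
```

```text
5.7 [0.4987 0.0879 0.0661] jaw 95.43 toolz [ 6.5e-03  1.0e-04 -1.0e+00] f [-0.57 -0.43  1.53] t [ 0.01  0.06 -0.  ] w 15.48 [ 0.06  0.06  1.68 -0.    1.39 -1.6 ]
tiltfix [-0.0001  0.0065  0.    ]
```

Request:
jog_arm(translation=[[0,0,0.008],[0,0,0.015],[0,0,0.02],[0,0,0.025],[0,0,0.025],[0,0,0]], turn=[[0,0,0],[0,0,0],[0,0,0],[0,0,0],[0,0,0],[0,0,0]], gripper=[0,0,0,0,0,0])

```text
clock: 6.3
ee_pos: [0.4956, 0.0878, 0.1607]
orientation: [-0.0, 0.673, 0.74, -0.0]
wrist_force: [0.4, 0.5, -0.3]
grip_width: 0.168
```

```bash
python3 st.py; python3 - <<'E'
from h import *
P=[]
for n in('wrist','scene'):
    p,d,w=cloud(n); P.append(p); np.savez('c_l'+n,p=p,d=d,w=w)
save('l1.png',np.hstack([cv2.resize(P[0][150:400,160:480],(400,312)),cv2.resize(P[1][80:280,170:426],(400,312))]))
E
```

```text
6.3 [0.4956 0.0878 0.1607] jaw 95.43 toolz [-1.1e-03 -2.0e-04 -1.0e+00] f [ 0.39  0.54 -0.25] t [ 0.02 -0.04  0.01] w 15.78 [ 0.06 -0.    1.55 -0.    1.59 -1.6 ]
tiltfix [ 0.0002 -0.0011  0.    ]
```

View pics/l1.png

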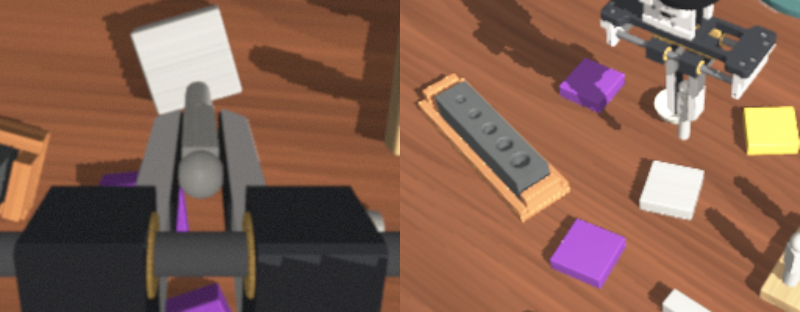

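The small punch is held upright between the fingers; the block below is empty. Now over to the stand, stopping a little beyond the row so the wrist camera sees the holes.

Request:
jog_arm(translation=[[0.008,-0.015,0],[0.015,-0.03,0],[0.018,-0.035,0],[0.018,-0.035,0],[0.018,-0.035,0],[0.018,-0.035,0],[0.018,-0.035,0],[0.018,-0.03,0],[0.012,-0.02,0],[0,0,0],[0,0,0]], turn=[[0,0,0],[0,0,0],[0,0,0],[0,0,0],[0,0,0],[0,0,0],[0,0,0],[0,0,0],[0,0,0],[0,0,0],[0,0,0]], gripper=[0,0,0,0,0,0,0,0,0,0,0])

```text
clock: 7.5
ee_pos: [0.627, -0.1896, 0.1271]
orientation: [-0.023, 0.671, 0.741, -0.012]
wrist_force: [-0.5, 0.6, -1.2]
grip_width: 0.168
```

```bash
python3 st.py; python3 - <<'E'
from h import *
from scipy.optimize import least_squares
s=read_state(); R=rot(s['orientation']); e=s['ee_pos']
p,d,w=cloud('wrist'); np.savez('c_s1',p=p,d=d,w=w)
save('s1.png',p)
k=w.reshape(-1,3);k=k[(abs(k[:,2]-.055)<.004)&(abs(k[:,0]-.593)<.08)&(abs(k[:,1]+.16)<.13)]
print(len(k),k[:,2].mean(),cv2.minAreaRect((k[:,:2]*1000).astype(np.float32)))
t=(w.reshape(-1,3)-e)@R; # tool coords
for nm in ('lift','now'):
    if nm=='lift':
        # use lifted cloud
        tt=(np.load('c_lwrist.npz')['w'].reshape(-1,3)-np.array([.4956,.0878,.1607]))@R
    else: tt=t
    sh=tt[(tt[:,2]>.01)&(tt[:,2]<.043)&(np.hypot(tt[:,0],tt[:,1])<.02)]
    f=lambda a:np.hypot(sh[:,0]-a[0]-a[2]*sh[:,2],sh[:,1]-a[1]-a[3]*sh[:,2])-.007
    r=least_squares(f,[0,0,0,0],loss='soft_l1',f_scale=.001);a=r.x
    print(nm,len(sh),a,'foot tool',a[:2]+a[2:]*.044,sh[:,2].max())
E
```

```text
7.5 [ 0.627  -0.1896  0.1271] jaw 95.6 toolz [-0.0511  0.0128 -0.9986] f [-0.5   0.64 -1.15] t [ 0.04 -0.02  0.01] w 15.77 [-0.38  0.39  1.16 -0.01  1.64 -2.05]
tiltfix [-0.0128 -0.0511 -0.    ]
14997 0.0557108608299083 ((593.4047241210938, -158.0963897705078), (200.80587768554688, 50.33806228637695), 77.80196380615234)
lift 338 [ 0.00069804 -0.00288322 -0.03295622  0.03760272] foot tool [-0.00075203 -0.0012287 ] 0.04250013082678449
now 320 [ 0.00080547 -0.00225863 -0.0179293   0.00549745] foot tool [ 1.65852792e-05 -2.01674155e-03] 0.042272120855928935
```

View pics/s1.png

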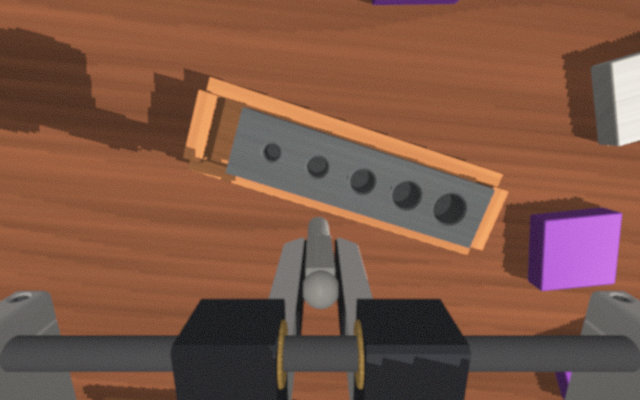

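Wrist view: the row runs from the smallest hole at (272,152) to the largest at (451,208). The 15.5 mm one is second from the small end, at (318,167). I'll pin it down by projecting the dark spots onto the block top.

```bash
python3 - <<'E'
from h import *
z=np.load('c_s1.npz');p,w=z['p'],z['w']
g=cv2.cvtColor(p,cv2.COLOR_RGB2GRAY); m=camera_model('wrist');K=np.array(m['camera_matrix']);T=np.array(m['T_tool_cam'])
s=read_state();R=rot(s['orientation']);e=s['ee_pos']
C=[]
for u,v in[(272,152),(318,167),(363,181),(407,195),(451,208)]:
    sub=cv2.resize(g[v-22:v+23,u-22:u+23],None,fx=4,fy=4,interpolation=2)
    # deviation from block surface grey = hole
    yy,xx=np.mgrid[:180,:180]; msk=(sub<sub[np.hypot(yy-90,xx-90)<90].__array__().mean()*0+70).astype(np.uint8)
    n,l,st,c=cv2.connectedComponentsWithStats(msk); i=l[90,90]
    cu,cv=c[i]/4+np.array([u,v])-22-.375
    ray=R@(T[:3,:3]@np.linalg.solve(K,[cu,cv,1])); o=R@T[:3,3]+e
    X=o+ray*(.0555-o[2])/ray[2]; C.append(X[:2]); print(i,round(cu,1),round(cv,1),st[i][2:],X.round(4),g[v,u],g[v-13,u])
C=np.array(C);d=np.array([np.cos(np.deg2rad(77.8)),np.sin(np.deg2rad(77.8))])
print(np.linalg.norm(np.diff(C,axis=0),axis=1))
mid=C.mean(0);print('mid',mid,'small hole',mid-.036*d, 'block', np.array([.5934,-.1581])-.036*d)
E
```

```text
1 271.6 152.4 [  63   67 3048] [ 0.5781 -0.2277  0.0555] 70 113
1 318.2 167.7 [  82   79 3947] [ 0.5861 -0.1921  0.0555] 68 105
1 363.6 181.9 [  95   93 5900] [ 0.5936 -0.1568  0.0555] 66 98
1 407.3 195.4 [ 111  111 8747] [ 0.6008 -0.1219  0.0555] 59 67
1 450.0 208.9 [  127   122 11615] [ 0.6082 -0.0871  0.0555] 46 47
[0.03639844 0.03615593 0.03557544 0.03566534]
mid [ 0.59333527 -0.15711781] small hole [ 0.58572757 -0.19230478] block [ 0.58579231 -0.19328697]
```

Request:
jog_arm(translation=[[-0.01,-0.001,0.003],[-0.015,-0.001,0],[-0.014,-0.001,0],[0,0,0],[0,0,0],[0,0,0]], turn=[[-0.006,-0.025,0],[-0.006,-0.026,0],[0,0,0],[0,0,0],[0,0,0],[0,0,0]], gripper=[0,0,0,0,0,0])

```text
clock: 8.15
ee_pos: [0.5839, -0.1836, 0.1271]
orientation: [-0.003, 0.668, 0.744, 0.0]
wrist_force: [0.1, -0.4, -1.1]
grip_width: 0.163
```

```bash
python3 st.py
```

```text
8.15 [ 0.5839 -0.1836  0.1271] jaw 96.14 toolz [-0.0036  0.0045 -1.    ] f [ 0.09 -0.39 -1.06] t [ 0.01 -0.07 -0.01] w 15.31 [-0.4   0.25  1.33  0.    1.56 -2.08]
tiltfix [-0.0045 -0.0036 -0.    ]
```

Request:
jog_arm(translation=[[0.004,-0.009,-0.01],[0,0,0],[0,0,0]], turn=[[-0.004,-0.004,0],[0,0,0],[0,0,0]], gripper=[0,0,0])

```text
clock: 8.45
ee_pos: [0.5896, -0.1928, 0.1158]
orientation: [0.0, 0.668, 0.744, 0.0]
wrist_force: [0.0, -0.6, -1.8]
grip_width: 0.168
```

```bash
python3 st.py; python3 - <<'E'
from h import *
p,d,w=cloud('wrist'); save('s2.png',cv2.resize(p[120:320,220:440],None,fx=3,fy=3,interpolation=2)); np.savez('c_s2',p=p,d=d,w=w)
E
```

```text
8.45 [ 0.5896 -0.1928  0.1158] jaw 96.22 toolz [ 1.2e-03  1.0e-04 -1.0e+00] f [ 0.02 -0.61 -1.84] t [0.02 0.09 0.02] w 15.81 [-0.41  0.27  1.33  0.    1.53 -2.09]
tiltfix [-0.0001  0.0012  0.    ]
```

View pics/s2.png

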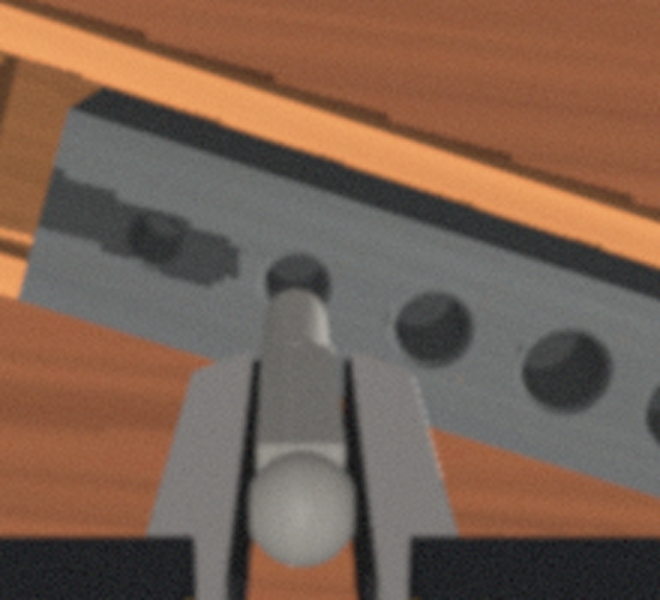

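The foot sits just over the 15.5 mm hole (crop (297,283)), between the 12.5 and 18.5 mm ones. Lowering gently.

Request:
jog_arm(translation=[[-0.002,0,-0.005],[0,0,-0.005],[0,0,0],[0,0,0]], turn=[[0,0.001,0],[0,0,0],[0,0,0],[0,0,0]], gripper=[0,0,0,0])

```text
clock: 8.9
ee_pos: [0.5871, -0.1929, 0.1038]
orientation: [-0.001, 0.668, 0.744, -0.0]
wrist_force: [-0.0, 0.9, -1.5]
grip_width: 0.167
```

```bash
python3 st.py
```

```text
8.9 [ 0.5871 -0.1929  0.1038] jaw 96.2 toolz [-1.9e-03  9.0e-04 -1.0e+00] f [-0.04  0.93 -1.5 ] t [0.04 0.01 0.01] w 15.67 [-0.41  0.28  1.35  0.    1.51 -2.09]
tiltfix [-0.0009 -0.0019 -0.    ]
```

Request:
jog_arm(translation=[[0.0005,0,-0.002],[0,0,-0.002],[0,0,0]], turn=[[-0.001,-0.002,0],[0,0,0],[0,0,0]], gripper=[0,0,0])

```text
clock: 9.2
ee_pos: [0.5878, -0.1929, 0.0998]
orientation: [0.0, 0.668, 0.744, 0.0]
wrist_force: [0.0, 0.6, -1.3]
grip_width: 0.167
```

Request:
jog_arm(translation=[[0,0,-0.002],[0,0,-0.002],[0,0,0]], turn=[[0,0,0],[0,0,0],[0,0,0]], gripper=[0,0,0])

```text
clock: 9.5
ee_pos: [0.5879, -0.1929, 0.0957]
orientation: [0.001, 0.668, 0.744, 0.0]
wrist_force: [0.6, 0.6, -1.5]
grip_width: 0.164
```

```bash
python3 st.py
```

```text
9.5 [ 0.5879 -0.1929  0.0957] jaw 96.2 toolz [ 1.3e-03 -5.0e-04 -1.0e+00] f [ 0.6   0.56 -1.48] t [-0.    0.01  0.01] w 15.38 [-0.41  0.28  1.36  0.    1.49 -2.09]
tiltfix [0.0005 0.0013 0.    ]
```

Foot about 3 mm below the top with no contact force: it has entered. Continuing in small steps.

Request:
jog_arm(translation=[[0,0,-0.002],[0,0,-0.002],[0,0,0]], turn=[[0,0.001,0],[0,0,0],[0,0,0]], gripper=[0,0,0])

```text
clock: 9.8
ee_pos: [0.5879, -0.1929, 0.0914]
orientation: [0.0, 0.668, 0.744, -0.0]
wrist_force: [-0.5, -0.2, -0.8]
grip_width: 0.166
```

Request:
jog_arm(translation=[[0,0,-0.002],[0,0,-0.002],[0,0,0]], turn=[[0,0,0],[0,0,0],[0,0,0]], gripper=[0,0,0])

```text
clock: 10.1
ee_pos: [0.5879, -0.1929, 0.087]
orientation: [0.0, 0.668, 0.744, -0.0]
wrist_force: [0.3, -0.4, -1.1]
grip_width: 0.168
```

```bash
python3 st.py
```

```text
10.1 [ 0.5879 -0.1929  0.087 ] jaw 96.21 toolz [ 2.e-04 -6.e-04 -1.e+00] f [ 0.33 -0.41 -1.14] t [ 0.03 -0.02  0.05] w 15.77 [-0.41  0.29  1.37 -0.    1.48 -2.09]
tiltfix [0.0006 0.0002 0.    ]
```

Request:
jog_arm(translation=[[0,0,-0.002],[0,0,-0.002],[0,0,0]], turn=[[0,0,0],[0,0,0],[0,0,0]], gripper=[0,0,0])

```text
clock: 10.4
ee_pos: [0.5879, -0.1929, 0.0826]
orientation: [0.0, 0.668, 0.744, -0.0]
wrist_force: [-0.2, -0.3, -1.3]
grip_width: 0.167
```

Request:
jog_arm(translation=[[0,0,-0.002],[0,0,-0.002],[0,0,0]], turn=[[0,0,0],[0,0,0],[0,0,0]], gripper=[0,0,0])

```text
clock: 10.7
ee_pos: [0.5879, -0.1929, 0.0782]
orientation: [0.0, 0.668, 0.744, -0.0]
wrist_force: [-1.2, -0.9, -1.2]
grip_width: 0.162
```

Request:
jog_arm(translation=[[0,0,-0.002],[0,0,-0.001],[0,0,0]], turn=[[0,0,0],[0,0,0],[0,0,0]], gripper=[0,0,0])

```text
clock: 11.0
ee_pos: [0.588, -0.1929, 0.075]
orientation: [0.0, 0.668, 0.744, -0.0]
wrist_force: [0.3, 0.1, -1.8]
grip_width: 0.162
```

```bash
python3 st.py
```

```text
11.0 [ 0.588  -0.1929  0.075 ] jaw 96.2 toolz [ 4.e-04 -6.e-04 -1.e+00] f [ 0.29  0.15 -1.76] t [-0.04 -0.01 -0.02] w 15.22 [-0.41  0.3   1.39 -0.    1.46 -2.09]
tiltfix [0.0006 0.0004 0.    ]
```

Request:
jog_arm(translation=[[0,0,-0.001],[0,0,-0.001],[0,0,0]], turn=[[0,0,0],[0,0,0],[0,0,0]], gripper=[0,0,0])

```text
clock: 11.3
ee_pos: [0.588, -0.193, 0.0729]
orientation: [0.0, 0.668, 0.744, -0.0]
wrist_force: [-0.4, -0.6, -1.5]
grip_width: 0.163
```

Request:
jog_arm(translation=[[0,0,-0.001],[0,0,0]], turn=[[0,0,0],[0,0,0]], gripper=[0,0])

```text
clock: 11.5
ee_pos: [0.588, -0.193, 0.0718]
orientation: [0.0, 0.668, 0.744, -0.0]
wrist_force: [-0.7, -0.1, -0.6]
grip_width: 0.167
```

Request:
jog_arm(translation=[[0,0,-0.001],[0,0,0]], turn=[[0,0,0],[0,0,0]], gripper=[0,0])

```text
clock: 11.7
ee_pos: [0.5883, -0.1931, 0.0712]
orientation: [0.001, 0.668, 0.744, 0.0]
wrist_force: [0.0, -0.7, -1.8]
grip_width: 0.163
```

The foot is at the floor, give or take measurement error. Release and retreat upward.

Request:
jog_arm(translation=[[0,0,0],[0,0,0],[0,0,0],[0,0,0],[0,0,0],[0,0,0]], turn=[[0,0,0],[0,0,0],[0,0,0],[0,0,0],[0,0,0],[0,0,0]], gripper=[0.25,0.3,0.35,0.4,0.5,0.5])

```text
clock: 12.3
ee_pos: [0.5889, -0.1933, 0.0723]
orientation: [0.002, 0.668, 0.744, 0.0]
wrist_force: [0.9, 0.5, -0.7]
grip_width: 0.496
```

```bash
python3 st.py
```

```text
12.3 [ 0.5889 -0.1933  0.0723] jaw 96.21 toolz [ 0.0032 -0.0019 -1.    ] f [ 0.92  0.51 -0.72] t [0.   0.03 0.01] w 46.6 [-0.41  0.3   1.39 -0.    1.45 -2.09]
tiltfix [0.0019 0.0032 0.    ]
```

Request:
jog_arm(translation=[[0,0,0.01],[0,0,0.02],[0,0,0.03],[0,0,0.03],[0,0,0.03],[0,0,0.02],[0.02,0,0],[0.03,0,0],[0,0,0],[0,0,0],[0,0,0]], turn=[[0,0,0],[0,0,0],[0,0,0],[0,0,0],[0,0,0],[0,0,0],[0,0,0],[0,0,0],[0,0,0],[0,0,0],[0,0,0]], gripper=[0.5,0.5,0.5,0.5,0.5,0.5,0.5,0.5,0.5,0.5,0.5])

```text
clock: 13.4
ee_pos: [0.6384, -0.1931, 0.2266]
orientation: [0.005, 0.668, 0.744, 0.001]
wrist_force: [0.1, 1.4, 0.2]
grip_width: 0.496
```

```bash
python3 st.py; python3 - <<'E'
from h import *
from scipy.optimize import least_squares
P=[]
for n in ('wrist','top','scene'):
    p,d,w=cloud(n);P.append(p)
    q=w.reshape(-1,3);q=q[(np.hypot(q[:,0]-.586,q[:,1]+.193)<.03)&(q[:,2]>.06)&(q[:,2]<.15)]
    print(n,len(q),q[:,2].max().round(4) if len(q) else None)
    b=q[q[:,2]>.112]
    if len(b)>20:
        f=lambda a:np.linalg.norm(b-a,axis=1)-.0085
        print('ball',least_squares(f,[.586,-.193,.114],loss='soft_l1',f_scale=.001).x.round(4))
    if n!='wrist':
        for c in((.465,.273),(.532,.272)):
            k=w.reshape(-1,3);k=k[(np.hypot(k[:,0]-c[0],k[:,1]-c[1])<.03)&(k[:,2]>.06)];print(' board punch',len(k),k.mean(0).round(3),k[:,2].max().round(3))
save('f.png',np.hstack([cv2.resize(P[0][60:360,150:550],(400,300)),cv2.resize(P[2][90:300,170:450],(400,300))]))
E
```

```text
13.4 [ 0.6384 -0.1931  0.2266] jaw 96.16 toolz [ 0.0087 -0.0046 -1.    ] f [0.11 1.37 0.21] t [ 0.04  0.   -0.03] w 46.61 [-0.38  0.34  1.02 -0.    1.76 -2.06]
tiltfix [0.0046 0.0087 0.    ]
wrist 373 0.1241
ball [ 0.5854 -0.1937  0.114 ]
top 71 0.1208
 board punch 132 [0.465 0.273 0.1  ] 0.119
 board punch 156 [0.531 0.272 0.101] 0.119
scene 205 0.1248
ball [ 0.5869 -0.196   0.1136]
 board punch 238 [0.474 0.279 0.095] 0.12
 board punch 340 [0.541 0.279 0.094] 0.119
```

View pics/f.png

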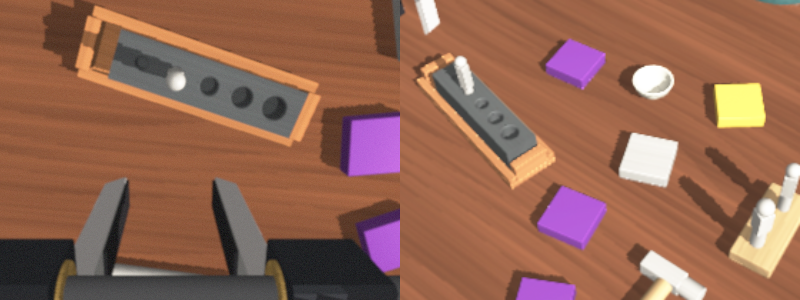

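The punch stands in the second hole with its ball at wrist crop (176,80), three larger holes empty beyond it and the fingers clear. Its ball centre is at z ≈ 0.114 (0.1135 expected when fully home).

```bash
python3 -c "
from bench import *
print(job_done())"
```

```text
the job is handed in; nothing more can be done
None
```

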